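# Push the stock tubs back into line against the stop

### The job

Two tubs of teaching stock have been left pulled out and askew: push the blue tub and the red tub along the bench, in either order, until each stands between the tape strips of its own colour with its back flush and square against the wooden stop batten. Only push them with the fingers, do not lift or tip them, and leave the jars, bottles and everything else where they are.

Things in the scene. Friction and masses are not known exactly. Their poses are not given: they have to be found in the camera images.
- batten: Fixed straight wooden stop batten lying on the bench across the robot's front: 560 mm long, 22 mm thick, 40 mm high. Origin at mid-length at the foot of its front (robot-side) face; x points square into the batten, away from the robot, y along it to the left, z up. It turns a little from start to start.
- bay_blue: Flat marking (no obstacle): two blue tape strips on the bench square to the batten, each 12 x 170 mm, 120 mm clear between them, and a blue patch on the batten top. Origin midway between the strips at the foot of the batten front face; axes as the batten's. The two bays are 260 mm apart along the batten; either may be the left one.
- tub_blue: Loose blue lidded tub: plain box 100 (its x) by 90 (y) by 76 mm high, lid of the same colour, 0.25-0.6 kg, blank label on its -x face. Origin: centre of underside; +x is its back, which goes to the batten. Home: origin 50 mm from the batten face. Starts 60-95 mm short of that, up to 40 mm off its bay's middle, turned up to 0.25 rad. Slides without tipping when pushed low.
- bay_red: Flat marking (no obstacle): two red tape strips on the bench square to the batten, each 12 x 170 mm, 120 mm clear between them, and a red patch on the batten top. Origin midway between the strips at the foot of the batten front face; axes as the batten's. The two bays are 260 mm apart along the batten; either may be the left one.
- tub_red: Loose red lidded tub: plain box 100 (its x) by 90 (y) by 76 mm high, lid of the same colour, 0.25-0.6 kg, blank label on its -x face. Origin: centre of underside; +x is its back, which goes to the batten. Home: origin 50 mm from the batten face. Starts 60-95 mm short of that, up to 40 mm off its bay's middle, turned up to 0.25 rad. Slides without tipping when pushed low.
- jar_mid: Small clear glass jar with white cap, 44 mm diameter, 70 mm high, standing between the two bays close to the batten. Bystander, loose, to be left alone; origin at the centre of its underside.
- jar_left: Amber jar with green cap, 60 mm diameter, 85 mm high, out to the left of the row. Bystander, loose, to be left alone; origin at the centre of its underside.
- can_right: Metal can, 66 mm diameter, 80 mm high, out to the right of the row. Bystander, loose, to be left alone; origin at the centre of its underside.
- tape_roll: Orange roll of tape lying flat, 90 mm diameter, 24 mm high, near the robot at the left. Bystander, loose, to be left alone; origin at the centre of its underside.
- bottle_back: White bottle with black cap, 56 mm diameter, 130 mm high, behind the batten. Bystander, loose, to be left alone; origin at the centre of its underside.
- carton_back: Small cardboard carton 70 x 110 x 60 mm high, behind the batten. Bystander, loose, to be left alone; origin at the centre of its underside.
- cup_side: Grey plastic cup, 72 mm across, 80 mm high, out at the left. Bystander, loose, to be left alone; origin at the centre of its underside.
Things that resemble listed ones, but are neither listed nor needed, are in the scene too. What is meant by the tub_blue is not pink, and is the larger of those in its own colour.

How it is judged:
By the outcome, as a careful person would: the job done as asked, in the order asked, and still so for the second after the job is handed in, with the robot touching nothing.
It also fails if it takes over 72 s, if anything falls off the work surface, if the arm or the gripper's body presses on something with over 40 N, if the wrist force passes 120 N, or if a joint passes its speed limit or range.

### The arm

A 7-joint arm with a two-finger parallel gripper is mounted at the origin on the work surface. World frame = base frame: x ahead of the robot, y to its left, z up, the work surface at z = 0. Lengths are in m, angles in rad, forces in N, time in s.
With the tool pointing down it reaches from about 0.375 to 0.925 m from the base axis. Payload 3.1 kg.
Tool frame: the origin (TCP) lies between the finger pads; the fingertips stand 19 mm ahead of it and the grasp point (between the pads) is the TCP; z points along the fingers, y is the line along which they close (so a half turn about z gives the same grasp; the last joint's range is limited). The gripper opens to 85 mm and grips with 20 to 120 N. Pads are 22 mm wide; open, the fingers measure 114 mm over their backs; the gripper's body (76 mm by 85 mm) begins 54 mm behind the grasp point. The pads swing forward as they close: fully open they stand 13 mm farther back than shut.
Start: joints at [1.059, 0.383, 0.044, 1.598, -0.018, 1.161, -0.05], TCP at [0.261, -0.595, 0.25] pointing down, gripper open.
Joint ranges: [-2.61, 2.61], [-0.41, 2.15], [-1.48, 1.57], [0, 2.5], [-1.57, 4.71], [0.05, 1.97], [-2.85, 2.85]. Speed limits (rad/s): [2.79, 2.79, 3.14, 3.14, 3.14, 3.14, 3.14].

### API

Orientations are given as a unit quaternion [x, y, z, w].
In Python, from bench import move_ptp, movel, move_j, move_gripper, pause, inverse_kinematics, read_camera, camera_params, MotionError, sign_off, look_for, tip_of, read_time_s, read_qpos, read_joint_vel, read_effort, read_eef_pos, read_tcp_rot, read_ft_force, read_ft_torque, read_finger_gap, read_grasp_force gives the robot as it stands. Calls block until the motion is done:
- move_ptp(position, orientation): joint-space move of the TCP to a pose.
- movel(position, orientation=None, speed=0.15): straight line of the TCP; orientation=None keeps the orientation; speed is the mean speed in m/s.
- move_j(angles): joint-space move.
- move_gripper(opening, effort=None): finger opening in m; effort is the grip in N (None keeps the last); returns when the fingers have stopped.
- pause(seconds).
- inverse_kinematics(position, orientation): joint angles nearest the present ones, or None.
- read_camera(name): name is "scene" or "top"; returns the picture (384x512x3 uint8, red, green, blue); there is no depth.
- camera_params(name): a dict with "K" (3x3 intrinsics, pixels), "dist_coeffs" ([k1, k2, p1, p2, k3] as OpenCV has them; the pictures are not rectified), "camera_from_world" (4x4, takes a point from world to camera coordinates). Camera axes: x right, y down, z forward; pixel columns grow to the right and rows downward; lengths in m; the calibration is good to about 2 mm. A picture is of the moment at which its call begins. camera_params takes no time and is no camera call.
A pose or a line that the arm cannot do raises MotionError and nothing moves.
- sign_off(): hands the job in; it is judged then, once.
Trained networks look in the newest picture that a camera, given by its name, has taken for a name from the list of things; names that differ only in an ending like _2 or _b are one class to them, and where a whole thing is asked for, a point or a joint stands for the part that bears it (a point fixed in the world has none). Each returns a list of dicts, best first, with "confidence" (0 to 1); they miss things now and then, are a little off and sometimes report something else, mostly with a low value. They report only what shows in the picture. A call takes as long as a camera call. They do not tell look-alikes from the thing itself.
- look_for(camera, name): "at" ([column, row] in pixels, amid what is visible of it).
- tip_of(camera, name): "at" ([column, row] in pixels: a listed point, or the origin of a listed thing).
Readings, each from a call of its own:
- read_time_s(): time.
- read_qpos(): joint angles.
- read_joint_vel(): joint speeds.
- read_effort(): joint torques, N m.
- read_eef_pos(): TCP position.
- read_tcp_rot(): TCP orientation.
- read_ft_force(): force on the tool from outside, world axes, zero at the start.
- read_ft_torque(): the same for the moment, N m.
- read_finger_gap(): finger opening in m.
- read_grasp_force(): force on a finger pad.
Only numpy, scipy, OpenCV 4.12 (cv2) and the standard library are available. Lean on these libraries where they do the work, as an engineer would, in place of code of your own. Each camera call takes 0.05 s, during which the arm holds its last target. There are 200 camera calls.

## Working session

There is one attempt and no reset: what is moved stays moved. The work goes in short steps, each a Python script; the robot and the scene stay as the last script left them, time stands still between calls to the robot, and variables do not carry over. Pictures are saved under pics/ and viewed, at most 10 in all, crops included, and the job is handed in when it is done.

```bash
mkdir -p pics; ls; python3 - <<'E'
from bench import *
import cv2
for c in("scene","top"):
    im=read_camera(c); cv2.imwrite(f"pics/{c}0.png",im[:,:,::-1])
    p=camera_params(c); print(c,p["K"],p["dist_coeffs"],p["camera_from_world"])
    for n in("tub_blue","tub_red","bay_blue","bay_red","batten","jar_mid"):
        print(n,[(l["at"],round(l["confidence"],2)) for l in look_for(c,n)][:3],[(l["at"],round(l["confidence"],2)) for l in tip_of(c,n)][:3])
print(read_time_s(),read_tcp_rot(),read_qpos())
E
```

```text
pics
scene [[347.46673671   0.         260.91216615]
 [  0.         347.46673671 193.03223431]
 [  0.           0.           1.        ]] [-0.01356631  0.          0.          0.          0.        ] [[ 0.28121397  0.95962014 -0.00691955 -0.18480934]
 [ 0.78023699 -0.23283231 -0.58053368 -0.35213211]
 [-0.55870291  0.15785529 -0.81420683  1.4223671 ]
 [ 0.          0.          0.          1.        ]]
tub_blue [([161.5, 161.9], 0.84), ([229.4, 208.3], 0.62), ([250.5, 181.5], 0.62)] [([249.3, 186.2], 0.81), ([232.7, 214.0], 0.79), ([165.7, 168.3], 0.71)]
tub_red [([301.1, 190.1], 0.82), ([237.5, 247.9], 0.71)] [([302.1, 200.9], 0.98)]
bay_blue [([239.6, 246.1], 0.56), ([278.3, 227.6], 0.25)] [([239.4, 251.8], 0.61)]
bay_red [([315.7, 218.6], 0.97)] [([317.8, 225.0], 0.82)]
batten [([272.3, 242.8], 0.96), ([270.6, 261.4], 0.47)] [([278.0, 240.4], 0.57)]
jar_mid [([277.9, 226.1], 0.8)] [([277.6, 229.4], 0.64), ([308.3, 256.2], 0.44)]
top [[430.58248721   0.         248.23147178]
 [  0.         430.58248721 200.55785435]
 [  0.           0.           1.        ]] [-0.1242077  0.         
[... 291 characters left out ...]
0000e+00]]
tub_blue [([305.9, 194.0], 0.63), ([368.0, 294.6], 0.63), ([267.9, 240.0], 0.58)] [([305.5, 194.9], 0.82), ([134.9, 177.6], 0.69), ([267.1, 239.8], 0.6)]
tub_red [([210.0, 196.5], 0.79)] [([210.3, 199.7], 0.92)]
bay_blue [([301.1, 145.3], 0.8), ([306.1, 194.4], 0.15)] [([302.2, 148.1], 0.87), ([275.0, 119.4], 0.3)]
bay_red [([204.2, 154.8], 0.82)] [([209.1, 156.8], 0.86)]
batten [([258.6, 145.9], 0.8), ([305.0, 195.3], 0.18)] [([254.1, 164.0], 0.15)]
jar_mid [([256.7, 160.3], 0.82)] [([256.4, 162.0], 0.73), ([212.5, 158.6], 0.39)]
1.3 [9.78673739e-01 2.05420818e-01 9.98574051e-06 1.63360635e-06] [ 1.05923454  0.38291012  0.04391255  1.59789542 -0.0179017   1.16117143
 -0.04990819]
```

```bash
python3 - <<'E'
import cv2
for c in("scene","top"):
    im=cv2.imread(f"pics/{c}0.png"); cv2.imwrite(f"pics/{c}0b.png",cv2.resize(im,(800,600),interpolation=cv2.INTER_CUBIC))
im=cv2.imread("pics/top0.png"); cv2.imwrite("pics/crop0.png",cv2.resize(im[120:270,160:360],(800,600),interpolation=cv2.INTER_CUBIC))
E
```

```text
(no output)
```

View pics/top0b.png

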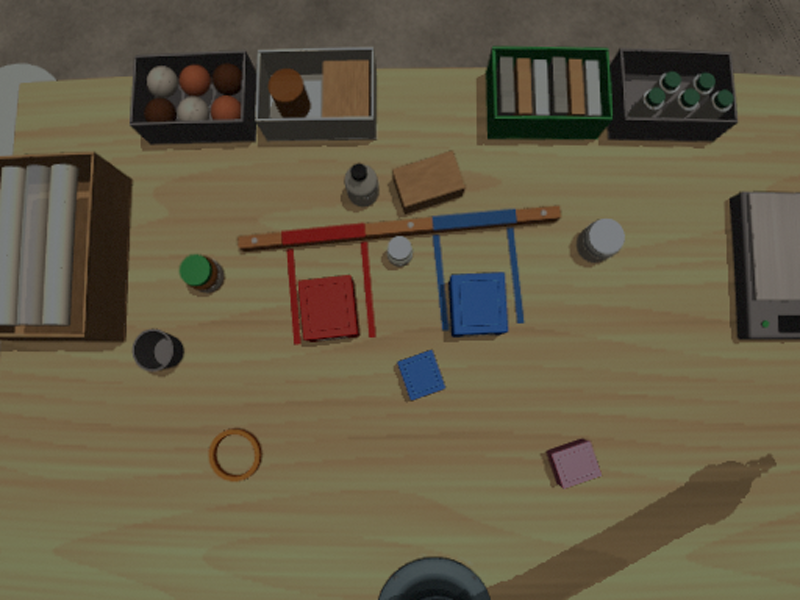

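View pics/scene0b.png

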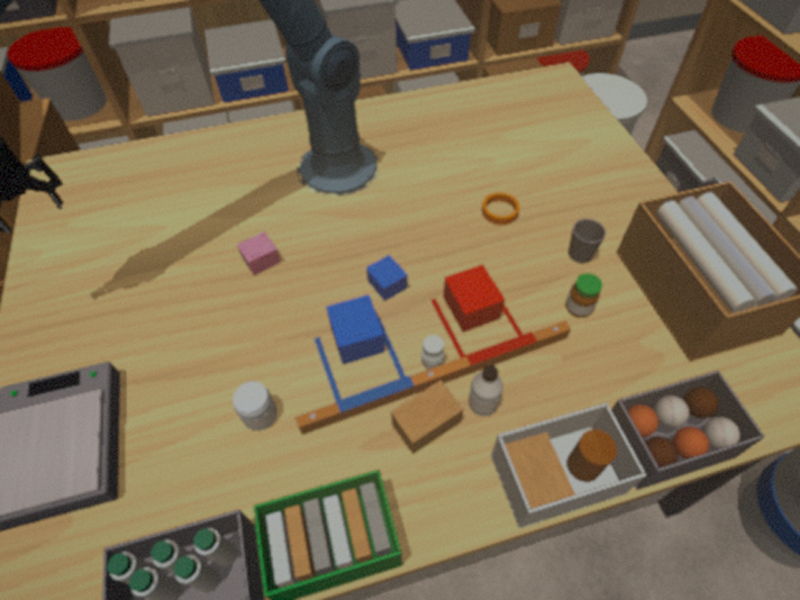

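View pics/crop0.png

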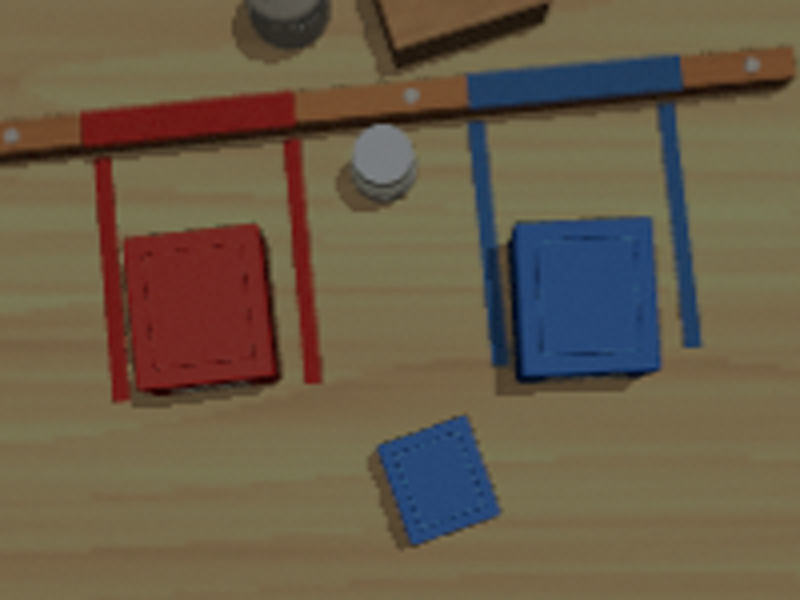

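Candidates in the top picture are the large blue tub (306,194), a smaller blue box (268,240), a pink box (368,295) and the only red tub (210,197). The blue storage boxes in the scene view are off the bench. The crop confirms that the larger blue tub is (306,194), standing at the blue strips, and the red one is in the red bay. Next I'll fit poses in both views.

```bash
cat > fit.py <<'E'
import numpy as np, cv2
from scipy.optimize import minimize
from bench import camera_params
P={c:camera_params(c) for c in("scene","top")}
S=4
def proj(c,X):
    p=P[c];T=np.array(p["camera_from_world"])
    return cv2.projectPoints(np.asarray(X,float),cv2.Rodrigues(T[:3,:3])[0],T[:3,3],np.array(p["K"]),np.array(p["dist_coeffs"]))[0][:,0]
def score(im,col):
    r,g,b=[cv2.GaussianBlur(im,(3,3),0)[:,:,i].astype(float) for i in range(3)]
    s=r+g+b+1
    v=(r-np.maximum(g,b))/s if col=="red" else (b-r)/s
    lo,hi=(.3,.36) if col=="red" else (.05,.15)
    return np.clip((v-lo)/(hi-lo),0,1)
def pl(x,y,t,pts):
    c,s=np.cos(t),np.sin(t);pts=np.asarray(pts,float);o=pts.copy()
    o[:,0]=x+c*pts[:,0]-s*pts[:,1];o[:,1]=y+s*pts[:,0]+c*pts[:,1];return o
def box(x0,x1,y0,y1,z0,z1): return [(a,b,c) for a in(x0,x1) for b in(y0,y1) for c in(z0,z1)]
def render(c,polys):
    m=np.zeros((384*S,512*S),np.uint8)
    for q in polys:
        h=cv2.convexHull(proj(c,q).astype(np.float32))[:,0]
        cv2.fillConvexPoly(m,np.round(((h+.5)*S-.5)*16).astype(np.int32),255,shift=4)
    return cv2.GaussianBlur(cv2.resize(m,(512,384),interpolation=cv2.INTER_AREA),(3,3),0)/255.
def polys(p,h=.076):
    bx,by,bt,tx,ty,tt=p
    o=[pl(bx,by,bt,box(-.17,0,s*.066-.006,s*.066+.006,0,0)) for s in(1,-1)]
    o.append(pl(bx,by,bt,box(0,.022,-.072,.072,.04,.04)))
    return o+[pl(tx,ty,tt,box(-.05,.05,-.045,.045,0,h))]
def fit(ims,col,p0,h=.076,views=("top","scene"),free=range(6)):
    sc={}
    p0=np.array(p0,float);free=list(free)
    for c in views:
        w=cv2.dilate((render(c,polys(p0,h))>.05).astype(np.uint8),np.ones((13,13)))
        sc[c]=(score(ims[c],col)*w)
    def f(d):
        p=p0.copy();p[free]+=np.array(d)*np.array([.01,.01,.05]*2)[free]
        return sum(((render(c,polys(p,h))-sc[c])**2).sum() for c in views)
    r=None;d=np.zeros(len(free))
    for _ in range(2):
        r=minimize(f,d,method="Powell",options=dict(xtol=1e-3,ftol=1e-6));d=r.x
        r=minimize(f,d,method="Nelder-Mead",options=dict(initial_simplex=np.vstack([d]+[d+.15*e for e in np.eye(len(d))]),xatol=1e-3,fatol=1e-3,maxiter=600));d=r.x
    p=p0.copy();p[free]+=d*np.array([.01,.01,.05]*2)[free]
    return p,r.fun
def rel(p):
    bx,by,bt,tx,ty,tt=p;c,s=np.cos(bt),np.sin(bt)
    return np.array([c*(tx-bx)+s*(ty-by),-s*(tx-bx)+c*(ty-by),tt-bt])
def back(c,uv,z):
    p=P[c];T=np.array(p["camera_from_world"]);R=T[:3,:3]
    n=cv2.undistortPoints(np.array([[uv]],float),np.array(p["K"]),np.array(p["dist_coeffs"]))[0,0]
    d=R.T@np.array([*n,1]);o=-R.T@T[:3,3];return o+d*(z-o[2])/d[2]
E
python3 - <<'E'
from fit import *
ims={c:cv2.imread(f"pics/{c}0.png")[:,:,::-1] for c in P}
for col,t,b in(("blue",(306,194),(302,148)),("red",(210,197),(209,157))):
    T=back("top",t,.06);B=back("top",b,.0)
    print(col,T,B)
    for v in(("top","scene"),("top",),("scene",)):
        p,e=fit(ims,col,[*B[:2],0.05,*T[:2],0],views=v);print(v,np.round(p,4),round(e,1),"rel",np.round(rel(p),4))
        if len(v)==2:
            for h in(.066,.086): print(h,fit(ims,col,p,h)[1])
            for c in v:
                print(c, sum(cv2.cvtColor(np.uint8(255*score(ims[c],col)),8).shape))
                o=np.hstack([score(ims[c],col),render(c,polys(p))]);cv2.imwrite(f"pics/f_{col}_{c}.png",o*255)
for n,uv,z in(("jar_mid",(257,160),.06),("small",(268,240),.03),("can",(387,153),.08),("jarL",(127,173),.08)): print(n,back("top",uv,z)[:2])
E
```

```text
blue [ 0.53192556 -0.07292364  0.06      ] [ 0.6663058 -0.0703789  0.       ]
('top', 'scene') [ 0.667  -0.0711  0.0876  0.5312 -0.0725  0.0128] 410.3 rel [-0.1354  0.0105 -0.0748]
0.066 402.92721834781975
0.086 503.4288381931008
top 899
scene 899
('top',) [ 0.6679 -0.0712  0.0906  0.5318 -0.0734  0.0422] 149.8 rel [-0.1357  0.0101 -0.0485]
('scene',) [ 0.6659 -0.0703  0.0883  0.5248 -0.0702  0.0237] 214.3 rel [-0.1405  0.0126 -0.0646]
red [0.5249317  0.17650685 0.06      ] [0.64238014 0.18714011 0.        ]
('top', 'scene') [0.643  0.1891 0.0955 0.5251 0.1781 0.0858] 643.3 rel [-0.1184  0.0003 -0.0096]
0.066 574.8728227188228
0.086 759.0897812868286
top 899
scene 899
('top',) [0.6429 0.1886 0.0929 0.5258 0.1777 0.1101] 230.2 rel [-0.1175 -0.      0.0172]
('scene',) [ 0.6425  0.1899  0.0952  0.5158  0.1838 -0.1087] 369.4 rel [-0.1267  0.0059 -0.2039]
jar_mid [0.6218324  0.05391484]
small [0.41330293 0.02557787]
can [ 0.63601996 -0.28310372]
jarL [0.58664434 0.39263828][ WARN:0@14.008] global loadsave.cpp:1063 imwrite_ Unsupported depth image for selected encoder is fallbacked to CV_8U.
```

```bash
python3 - <<'E'
import cv2,numpy as np
r=[]
for c,(x,y,w,h) in (("red_top",(170,110,100,120)),("red_scene",(250,150,120,100)),("blue_top",(260,110,100,120)),("blue_scene",(190,180,120,100))):
    o=cv2.imread(f"pics/f_{c}.png",0);a=o[y:y+h,x:x+w];b=o[y:y+h,512+x:512+x+w]
    r.append(cv2.resize(cv2.merge([a,b,0*a]),(400,300)))
cv2.imwrite("pics/ov.png",np.vstack([np.hstack(r[:2]),np.hstack(r[2:])]))
E
```

```text
(no output)
```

View pics/ov.png

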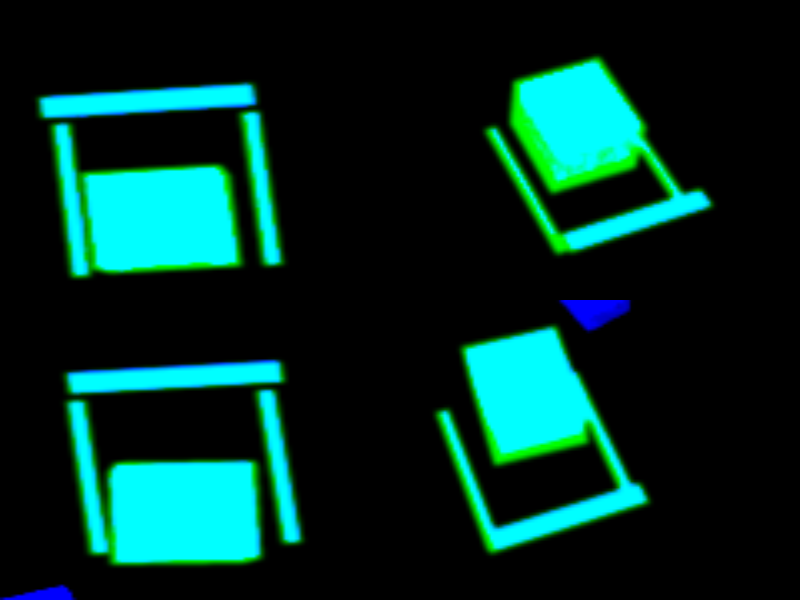

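```bash
python3 - <<'E'
s=open("fit.py").read()
s=s.replace("box(-.05,.05,-.045,.045,0,h))]","box(-.05,.05,-.045,.045,h,h))]")
s=s.replace("    return np.clip((v-lo)/(hi-lo),0,1)","    m=np.clip((v-lo)/(hi-lo),0,1);M=r if col=='red' else b\n    ref=np.percentile(M[m>.9],60)\n    return m*np.clip((M/ref-.6)/.2,0,1)")
open("fit.py","w").write(s)
E
python3 - <<'E' 2>/dev/null
from fit import *
ims={c:cv2.imread(f"pics/{c}0.png")[:,:,::-1] for c in P}
r=[]
for col,t,b in(("blue",(306,194),(302,148)),("red",(210,197),(209,157))):
    T=back("top",t,.07);B=back("top",b,.0)
    for v in(("top","scene"),("top",),("scene",)):
        p,e=fit(ims,col,[*B[:2],0.09,*T[:2],0.06],views=v);print(v,np.round(p,4),round(e,1),"rel",np.round(rel(p),4))
        if len(v)==2:
            for h in(.066,.071,.081,.086): print(h,fit(ims,col,p,h,free=(3,4,5))[1])
            for c,(x,y,w,h) in ((("top",(170,110,100,120)),("scene",(250,150,120,100))) if col=="red" else (("top",(260,110,100,120)),("scene",(190,180,120,100)))):
                a=np.uint8(255*score(ims[c],col))[y:y+h,x:x+w];d=np.uint8(255*render(c,polys(p)))[y:y+h,x:x+w]
                r.append(cv2.resize(cv2.merge([a,d,0*a]),(400,300)))
cv2.imwrite("pics/ov2.png",np.vstack([np.hstack(r[:2]),np.hstack(r[2:])]))
E
```

```text
('top', 'scene') [ 0.6682 -0.0706  0.0902  0.5324 -0.0723  0.0574] 396.9 rel [-0.1355  0.0105 -0.0328]
0.066 387.51100878799474
0.071 375.1217631363784
0.081 444.336758935898
0.086 515.7696345687837
('top',) [ 0.6695 -0.0712  0.0886  0.5313 -0.0724  0.0492] 201.9 rel [-0.1377  0.0111 -0.0394]
('scene',) [ 0.6658 -0.0701  0.0897  0.5355 -0.0714  0.0482] 140.3 rel [-0.1299  0.0104 -0.0415]
('top', 'scene') [0.6437 0.1882 0.0904 0.5265 0.1758 0.1092] 477.1 rel [-0.1179 -0.0017  0.0188]
0.066 415.4616649712882
0.071 436.7997953909047
0.081 540.8359180589993
0.086 607.367664808537
('top',) [0.6444 0.1885 0.0914 0.5246 0.1763 0.115 ] 154.1 rel [-0.1205 -0.0012  0.0236]
('scene',) [0.6431 0.1903 0.0989 0.5354 0.1749 0.1098] 247.6 rel [-0.1087 -0.0047  0.0109]
```

View pics/ov2.png

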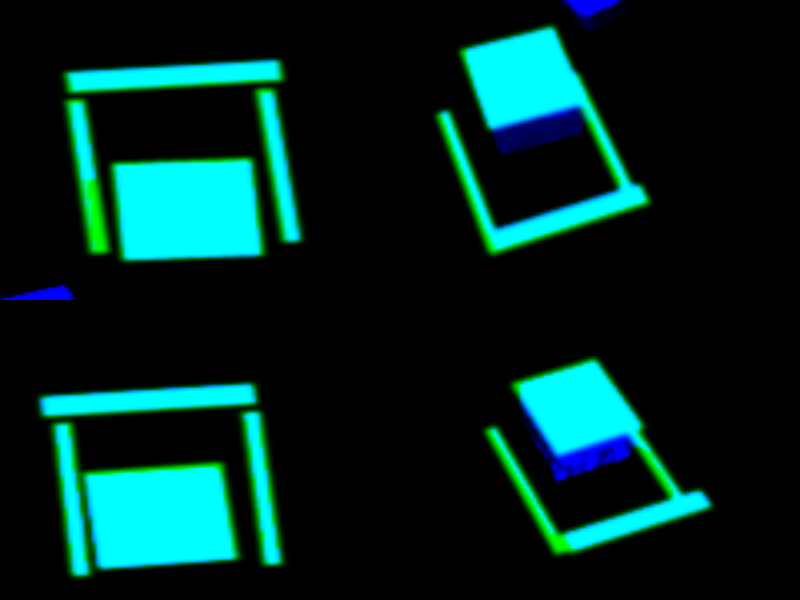

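```bash
cat > push.py <<'E'
from bench import *
import numpy as np
def quat(a): return [np.cos(a/2),np.sin(a/2),0,0]
def off(x,y,t,dx,dy=0): return np.array([x+np.cos(t)*dx-np.sin(t)*dy,y+np.sin(t)*dx+np.cos(t)*dy])
Z=.036; BT=.092
def push(bay,tub,flip,aim=0.):
    """bay (x,y), tub (x,y,yaw); aim: wanted lateral end offset of the TCP from bay middle"""
    k=np.pi*flip; tx,ty,tt=tub
    s=off(tx,ty,tt,-.095)
    move_ptp([*s,.2],quat(tt+k)); movel([*s,Z],speed=.15)
    f0=np.array(read_ft_force())
    c=off(tx,ty,tt,-.064); movel([*c,Z],quat(tt+k),speed=.06)
    e=off(*bay,BT,-.118,aim); movel([*e,Z],quat(BT+k),speed=.04)
    n=np.array([np.cos(BT),np.sin(BT)])
    for d in np.arange(-.1165,-.1035,.0015):
        movel([*off(*bay,BT,d,aim),Z],quat(BT+k),speed=.03)
        f=np.array(read_ft_force())-f0
        print(round(d,4),np.round(f,1),np.round(np.array(read_ft_torque())[2],2),np.round(read_eef_pos(),4))
        if -f[:2]@n>14: break
    return k
def retreat(bay,aim=0.):
    p=off(*bay,BT,-.150,aim); movel([*p,Z],speed=.08); movel([*p,.2],speed=.25)
E
python3 - <<'E'
from push import *
print([ (inverse_kinematics([.437,-.078,.2],quat(.05+k)),inverse_kinematics([.432,.165,.036],quat(.1+k))) for k in(0,np.pi)])
move_gripper(.05)
E
```

```text
[(array([ 0.45330247,  0.06823477, -0.37880992,  2.10664306,  0.03053552,
        0.971756  , -1.46272505]), array([ 0.08705633,  0.43745366, -0.60234636,  2.15388541,  0.40238274,
        0.65973428, -2.26519648])), (array([ 0.68979854,  0.08694678, -0.62255011,  2.09711523,  0.06122872,
        0.97465359,  1.65542991]), array([ 0.42946676,  0.60823521, -1.01205986,  2.14107859,  0.74319111,
        0.79815446,  0.61013953]))]
```

```bash
python3 - <<'E'
from push import *
import cv2
print(read_time_s())
push((.6685,-.0708),(.5324,-.0723,.053),0)
print(read_time_s()); retreat((.6685,-.0708)); print(read_time_s(),read_qpos())
E
```

```text
1.7417
-0.1165 [-1.9  0.3 -1. ] 0.01 [ 0.5527 -0.0815  0.036 ]
-0.115 [-1.6  0.6 -0.7] 0.04 [ 0.5543 -0.0814  0.0361]
-0.1135 [-5.  -0.6  0.4] 0.02 [ 0.5544 -0.0815  0.0357]
-0.112 [-8.6 -0.7  1.6] 0.02 [ 0.5542 -0.0815  0.0353]
-0.1105 [-10.6  -0.4   3.8] 0.08 [ 0.5541 -0.0816  0.0349]
-0.109 [-11.9   0.2   3.6] 0.18 [ 0.554  -0.0816  0.0344]
-0.1075 [-13.9  -1.1   4.6] 0.09 [ 0.554  -0.0817  0.034 ]
-0.106 [-16.1  -0.1   5.5] 0.17 [ 0.5539 -0.0818  0.0334]
9.85
11.3583 [ 0.42507562  0.23070081 -0.38180581  1.9292058   0.10111468  1.00191773
 -1.480974  ]
```

```bash
python3 - <<'E' 2>&1 | grep -v WARN
from push import *
from fit import *
B=(.6440,.1887)
push(B,(.5265,.1758,.107),0)
retreat(B); move_ptp([.40,.03,.32],quat(BT)); print(read_time_s())
ims={}
for c in P:
    ims[c]=read_camera(c).copy(); cv2.imwrite(f"pics/{c}1.png",ims[c][:,:,::-1])
for col,b in(("blue",(.6682,-.0706)),("red",B)):
    T=off(*b,BT,-.05)
    for v in(("top","scene"),("top",),("scene",)):
        p,e=fit(ims,col,[*b,.092,*T,.092],views=v);print(col,v,np.round(p,4),round(e,1),"rel",np.round(rel(p),4))
cv2.imwrite("pics/top1c.png",cv2.resize(ims["top"][120:270,160:360,::-1],(800,600),interpolation=cv2.INTER_CUBIC))
E
```

```text
-0.1165 [-1.8 -0.  -1.4] 0.03 [0.5281 0.178  0.036 ]
-0.115 [-1.7 -0.2 -1. ] -0.06 [0.5297 0.1782 0.036 ]
-0.1135 [-3.8 -0.1  0.9] -0.01 [0.5303 0.1782 0.0358]
-0.112 [-6.6 -0.7  3.1] -0.02 [0.5303 0.1782 0.0356]
-0.1105 [-9.1 -1.1  3.2] -0.06 [0.5302 0.1782 0.0352]
-0.109 [-10.7  -0.5   4.3] -0.12 [0.5301 0.1782 0.0347]
-0.1075 [-13.2  -0.4   4.4] -0.12 [0.53   0.1782 0.0342]
-0.106 [-15.3  -1.4   4. ] -0.17 [0.53   0.1782 0.0337]
20.4167
blue ('top', 'scene') [ 0.6673 -0.0706  0.0928  0.6215 -0.0749  0.0906] 278.1 rel [-0.046  -0.     -0.0022]
blue ('top',) [ 0.6688 -0.0712  0.0903  0.6202 -0.0749  0.0873] 102.4 rel [-0.0487  0.0008 -0.0029]
blue ('scene',) [ 0.6645 -0.0697  0.0933  0.6225 -0.0746  0.0919] 118.5 rel [-0.0422 -0.0009 -0.0014]
red ('top', 'scene') [0.6431 0.1881 0.0893 0.5976 0.1845 0.0858] 360.0 rel [-0.0456  0.0005 -0.0036]
red ('top',) [0.6442 0.1881 0.092  0.5957 0.1858 0.0926] 109.5 rel [-0.0485  0.0021  0.0006]
red ('scene',) [0.6404 0.1898 0.0919 0.6042 0.1815 0.037 ] 173.0 rel [-0.0368 -0.005  -0.055 ]
```

View pics/top1c.png

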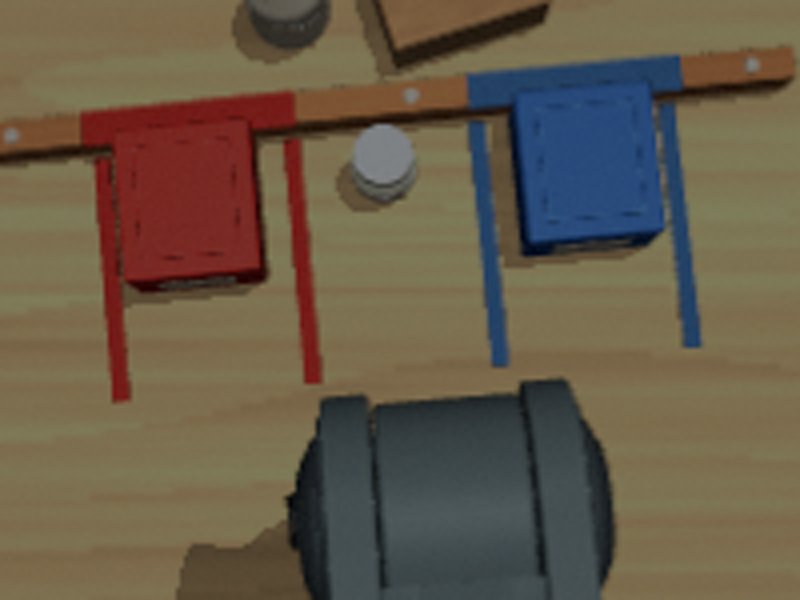

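The picture shows both tubs flush against the batten: red lid around (185,200) and blue lid around (588,165) in the crop, each between its own strips. The fits put both within 2 mm of centre. The two-view fits put both within 4 mrad of square, though the scene-only fit for red, with its merged red mask, is an outlier. The jar at (383,155) has not moved.

```bash
python3 -c "
from bench import *
print(sign_off(),read_time_s())"
```

```text
the job is handed in; nothing more can be done
the job is handed in; nothing more can be done
```

The blue and red tubs are each pushed flush and square against the batten, centred between their own tape strips, and the job is handed in at about 20 s on the robot's clock.

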